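# Hook the damper's return spring back on its post

### The arm

A 6-joint arm with a two-finger parallel gripper is mounted at the origin on the work surface; the furniture and walls round the work are solid. World frame = base frame: x ahead of the robot, y to its left, z up, the work surface at z = 0. Lengths are in m, angles in rad, forces in N, time in s.
With the tool pointing down it reaches from about 0.35 to 0.775 m from the base axis. Payload 7.3 kg.
Tool frame: the origin (TCP) lies midway between the tips of the shut fingers; the grasp point (between the pads) lies 19 mm behind it (robot.grip_depth is the z of the grasp point in the tool frame, in m); z points along the fingers, y is the line along which they close (so a half turn about z gives the same grasp; the last joint's range is limited). The gripper opens to 92 mm and grips with 3 to 60 N. Pads are 19 mm wide; open, the fingers measure 130 mm over their backs; the gripper's body (75 mm by 190 mm) begins 47 mm behind the grasp point.
Start: joints at [1.149, 0.342, 1.524, -0, 1.275, -0.146], TCP at [0.143, 0.505, 0.227] pointing down, gripper open.
Joint ranges: [-2.53, 2.53], [-0.77, 2.02], [0.04, 2.7], [-1, 4.14], [0.28, 2.66], [-3.11, 3.11]. Speed limits (rad/s): [2.57, 2.57, 3.14, 3.14, 3.14, 3.14].

### API

Orientations are given as [roll, pitch, yaw] about the fixed x, y, z axes, in that order (R = Rz(yaw) Ry(pitch) Rx(roll)).
In Python, from cell import robot, viewer gives the robot as it stands.
- The arm moves only by the tool step_arm, never from a script. Its argument "increments" is a list of rows, each an object with "delta_pos": the shift along the tool's x, y, z in cm, a list of three; "dr": the turn, a rotation vector about the tool's x, y, z in degrees, a list of three; "fingers": the closure, from -1 (fully open) to 1 (shut), so that 0 is half open. In form: [{"delta_pos": [tx, ty, tz], "dr": [wx, wy, wz], "fingers": fingers}, ...]. A call has exactly 5 rows; each row is the pose to reach, as a shift and turn from the pose commanded when the call began, along the tool's axes at that moment; what a row does not reach only later rows make up. A row lasts 1/8 s, in which the tool goes at most 62.5 mm and 10.7 degrees, less where a joint would pass 70% of its speed; a pose out of reach is approached as far as the arm can. A call with a gripper value outside its range is refused whole. The fingers move at their own pace and stop on an object; "newtons" is the grip in N (left out, the last holds). Time passes only in rows, so rows that repeat a pose let the fingers close, or fill a call up. It gives the time, the measured TCP pose, the force, the opening and the grip force at its end, in the units of the state.
- robot.observe(): the state, without advancing time (a new reading comes with each control period).
- viewer.read_camera(name): name is "side" or "top" or "wrist"; returns the picture (384x512x3 uint8, red, green, blue); there is no depth.
- viewer.camera_params(name): a dict with "K" (3x3 intrinsics, pixels), "k1" (the pictures are not rectified: a ray, as slopes to the right and down, at radius r is drawn at 1 + k1 r^2 times it, then the intrinsics apply), "T" (4x4, takes a point from camera to world coordinates). Camera axes: x right, y down, z forward; pixel columns grow to the right and rows downward; lengths in m; the calibration is good to about 2 mm. A picture is of the moment at which its call begins: read the wrist's pose just before it. camera_params takes no time and is no camera call; for the wrist camera it gives the pose at the moment of the call.
- robot.hand_in(): hands the job in; it is judged then, once.
The state is a dict: "time": time; "qpos": joint angles; "qvel": joint speeds; "joint_efforts": joint torques, N m; "tool_pos": TCP position; "tool_rot": TCP orientation; "contact_force": force on the tool from outside, world axes, zero at the start; "torque": the same for the moment, N m; "opening": finger opening in m; "grip_force": force on a finger pad.
Only numpy, scipy, OpenCV 4.12 (cv2) and the standard library are available. Lean on these libraries where they do the work, as an engineer would, in place of code of your own. Each camera call takes 0.05 s, during which the arm holds its last target. There are 200 camera calls.

### The job

The damper's return spring has come off its anchor post on the sloping blue panel. With the orange spring puller held square to the panel, draw the spring's yellow eye out until its hook passes the brass post with the red collar, swing it up the slope and ease it on so that the spring is held stretched by the post; never let the spring snap back and keep the fingers off it. Then lay the puller back on its rest as it was and leave the bottles, the white pot and the tape roll where they stand.

Things in the scene. Friction and masses are not known exactly. Their poses are not given: they have to be found in the camera images.
- puller: Spring puller, 0.12 kg. Orange handle 90 x 14 x 22 mm (x, y, z), flat sides, from x = -55 to +35 mm; origin on its axis where it is best gripped, across y. x points to the tip, z up as it lies on its rest. An 8 mm steel shaft runs on to x = 75 mm and bends down into a 6 mm pin ending at z = -43 mm, leaning 7 degrees back to the handle so that it holds when pulled handle first.
- puller_pin (a point): The point of the puller's pin that belongs inside the spring's eye: x = 75.6, y = 0, z = -31 mm in the puller's frame, 12 mm above the pin's end. Axes as the puller's.
- puller_rest: Fixed rest of the puller; origin on the bench, right under the resting puller's origin; x as the puller's, z up. Base 140 x 60 x 6 mm; two grey forked uprights 8 mm thick: at x = 53 mm under the shaft (slot 12 mm wide) and at x = -44 mm under the handle (slot 18 mm), flared at the top, highest 79 mm. Room for fingers between them.
- rest_seat (a point): Where the puller's origin lies when it rests: 62 mm above the bench. Axes as the rest's.
- panel (a point): Blue panel, 191 mm up the slope x 266 mm wide, on a fixed grey wedge box; it rises away from the robot at 28 degrees. Origin at the middle of its surface, 92.5 mm above the bench; x up the slope, y along it to the left, z squarely out of it. The spring's fixed end turns on a pin 25 mm tall at x = 0, y = -110 mm; a brass boss 15 mm tall stands at x = 62, y = -110 mm.
- post_mid (a point): The brass anchor post with a red collar at its foot, 8 mm diameter, standing 27 mm squarely out of the panel at panel x = 0, y = +25 mm, that is 135 mm from the spring's pivot. This point is on its axis, 16 mm off the panel, level with the spring. Axes as the panel's.
- spring_pivot (a point): Where the spring's fixed end turns, level with the spring, 16 mm off the panel. Slack, the eye's centre is 122.5 mm from it; seated on the post 157.5 mm; 169.5 to 181.5 mm lets the post through the hook's mouth; stop at 188 mm. The spring pulls 3.3 N slack and 1.1 N more per cm of stretch (7 N seated).
- damper_box: Fixed grey wedge-shaped damper box that carries panel, post and spring: foot 180 x 280 mm, 50 mm high in front, 135 mm at the back. Origin under its middle, on the bench; front to -x, z up. To its left stands a fixed blue tin, 60 mm high, with its lid open up to 190 mm: keep hand and puller clear of it.
- spring_hook: Steel hook (5 mm wire) on the spring's free end, 16 mm off the panel, moving only parallel to it. Origin: where the post's axis lies once seated. y points out along the spring, x across it up the slope. Shank at x = -8 mm, bend at y = +6.5, tip at x = +9 ends at y = -7; open behind the tip up the slope. So the post enters sideways, only while it stands between y = -11 and -24 mm.
- hook_eye (a point): Centre of the yellow eye on the hook, 22.5 mm beyond the hook's origin along its y: a ring of 5 mm wire with a clear opening of 14 mm, its axis square to the panel, 16 mm off it. Axes as the hook's.
- spring_swing (a joint): Swing of the spring about its pivot, parallel to the panel, rad: 0 along the panel's +y straight at the post, positive swung down the slope; range -0.12 to 0.65. Slight friction holds it where it is left.
- squeeze_green: Bystander: green squeeze bottle, 44 mm diameter, 142 mm tall, standing; origin under it.
- squeeze_yellow: Bystander: yellow squeeze bottle, 44 mm diameter, 142 mm tall, standing; origin under it.
- pot_white: Bystander: small white paint pot, 55 mm diameter, 45 mm tall; origin under it.
- tape_roll: Bystander: roll of tape lying flat, 108 mm diameter, 24 mm tall; origin under it.

How it is judged:
By the outcome, as a careful person would: the job done as asked, in the order asked, and still so for the second after the job is handed in, with the robot touching nothing.
It also fails if it takes over 54 s, if anything falls off the work surface, if the arm or the gripper's body presses on something with over 40 N, if the wrist force passes 120 N, or if a joint passes its speed limit or range.

## Working session

There is one attempt and no reset: what is moved stays moved. The work goes in short steps, Python scripts to look and compute and a tool call to move; the robot and the scene stay as the last step left them, time stands still between calls to the robot, and variables do not carry over. Pictures are saved under pics/ and viewed, at most 13 in all, crops included, and the job is handed in when it is done.

Besides the shell and the picture viewer there is one more tool, called after "Emit:" as name(argument=value, ...), one argument or row to a line, values as JSON. step_arm: Moves the arm, as the interface text tells. Its arguments: {"type":"object","properties":{"increments":{"type":"array"},"newtons":{"type":"number"}},"required":["increments"]}

```bash
ls; mkdir -p pics; python3 - <<'E'
from cell import robot, viewer
import cv2,numpy as np
np.set_printoptions(precision=4,suppress=True)
print(robot.observe())
a=[]
for n in ("side","top","wrist"):
    p=viewer.camera_params(n); im=viewer.read_camera(n); np.save(f"pics/{n}0.npy",im); cv2.imwrite(f"pics/{n}0.png",im[:,:,::-1]); print(n,p)
E
```

```text
pics
{'time': 0.0, 'qpos': array([ 1.149 ,  0.3427,  1.525 , -0.    ,  1.2754, -0.146 ]), 'qvel': array([ 0.0006, -0.0007,  0.0009, -0.0007,  0.0012, -0.0014]), 'joint_efforts': array([  0.0024, -43.1234, -24.4229,   0.0722,   0.0555,  -0.0001]), 'tool_pos': array([0.1428, 0.5048, 0.226 ]), 'tool_rot': array([-3.1401, -0.0002,  2.8658]), 'contact_force': array([ 0.1968,  0.5579, -0.6563]), 'torque': array([-0.0326, -0.0053, -0.0109]), 'grip_force': 0.0, 'opening': 0.09208609232175052}
side {'K': array([[458.7533,   0.    , 257.8689],
       [  0.    , 458.7533, 186.9119],
       [  0.    ,   0.    ,   1.    ]]), 'k1': 0.028482084406240032, 'T': array([[-0.9567,  0.2464, -0.1553,  0.6832],
       [ 0.291 ,  0.7868, -0.5443,  0.4982],
       [-0.0119, -0.5659, -0.8244,  0.9926],
       [ 0.    ,  0.    ,  0.    ,  1.    ]])}
top {'K': array([[378.4541,   0.    , 255.7826],
       [  0.    , 378.4541, 189.1218],
       [  0.    ,   0.    ,   1.    ]]), 'k1': -0.040522352612793563, 'T': array([[ 0.0052, -0.9955,  0.0951,  0.4379],
       [-1.    , -0.0054, -0.0025, -0.1175],
       [ 0.003 , -0.0951, -0.9955,  1.0807],
       [ 0.    ,  0.    ,  0.    ,  1.    ]])}
wrist {'K': array([[301.7019,   0.    , 256.1792],
       [  0.    , 301.7019, 192.9338],
       [  0.    ,   0.    ,   1.    ]]), 'k1': 0.001117816867323138, 'T': array([[ 0.2728,  0.9266,  0.2587,  0.0725],
       [ 0.9621, -0.2624, -0.0749,  0.5241],
       [-0.0015,  0.2693, -0.9631,  0.3838],
       [ 0.    ,  0.    ,  0.    ,  1.    ]])}
```

```bash
python3 - <<'E'
import cv2
for n in ("side","top"):
    im=cv2.imread(f"pics/{n}0.png"); cv2.imwrite(f"pics/{n}0b.png",cv2.resize(im,(800,600),interpolation=cv2.INTER_CUBIC))
E
```

```text
(no output)
```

View pics/top0b.png

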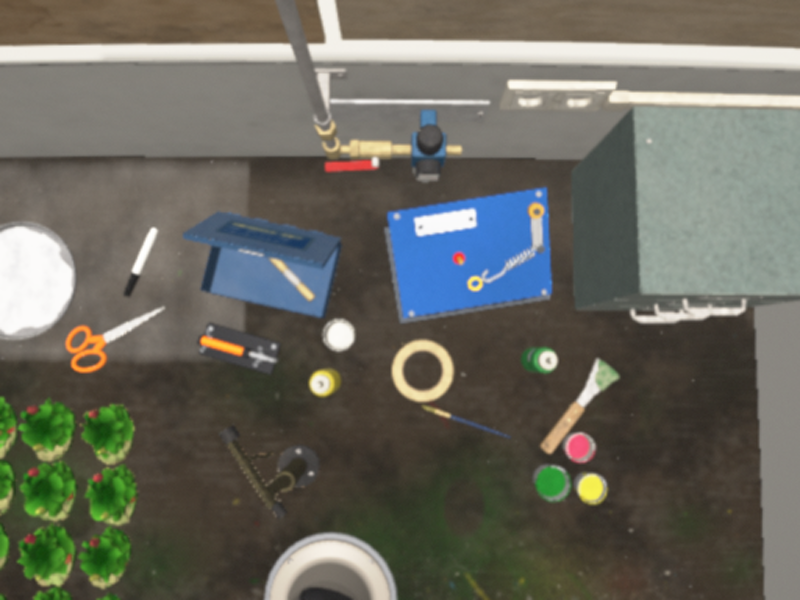

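View pics/side0b.png

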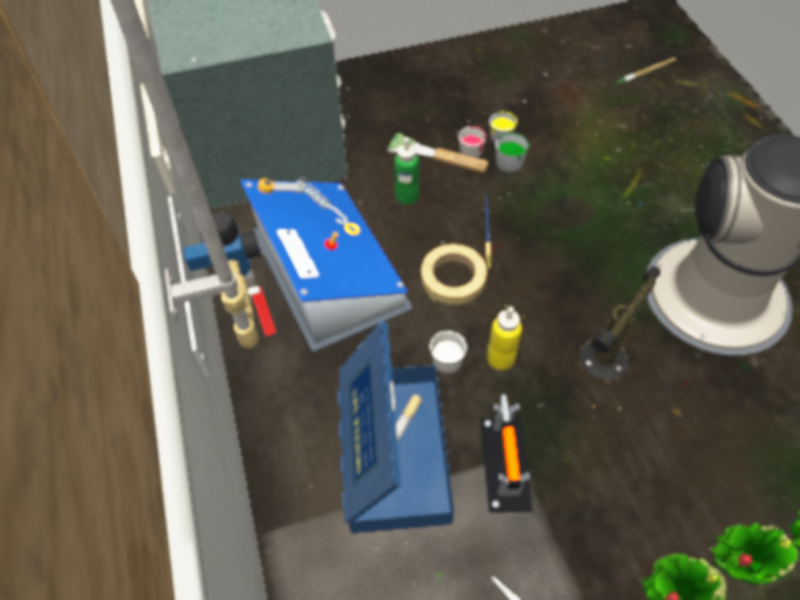

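The top view (800 px wide) shows the panel with corners near (388,213), (547,188), (551,298) and (401,321). The red-collared post is at (459,258) and the yellow eye at (476,283). The orange puller at (222,345) points right, and the tin with its lid is at (190–340, 212–315). The side view agrees: eye at (352,229), post at (332,242), puller at (511,453).

```bash
cat > h.py <<'E'
import numpy as np, cv2
from cell import robot, viewer
from scipy.spatial.transform import Rotation as R
from scipy.optimize import least_squares
np.set_printoptions(precision=4,suppress=True)
def ray(p,uv):
    K=p["K"]; d=np.array([(uv[0]-K[0,2])/K[0,0],(uv[1]-K[1,2])/K[1,1]]); s=d.copy()
    for _ in range(8): s=d/(1+p["k1"]*(s@s))
    v=p["T"][:3,:3]@np.r_[s,1]; return p["T"][:3,3],v/np.linalg.norm(v)
def onplane(p,uv,pt,n):
    o,v=ray(p,uv); return o+v*((np.asarray(pt)-o)@n)/(v@n)
def onz(p,uv,z): return onplane(p,uv,np.array([0,0,z]),np.array([0,0,1.]))
def tri(ps,uvs):
    A=np.zeros((3,3));b=np.zeros(3);rs=[ray(p,u) for p,u in zip(ps,uvs)]
    for o,v in rs: M=np.eye(3)-np.outer(v,v);A+=M;b+=M@o
    x=np.linalg.solve(A,b); return x,[np.linalg.norm((np.eye(3)-np.outer(v,v))@(x-o)) for o,v in rs]
def proj(p,X):
    c=p["T"][:3,:3].T@(np.asarray(X)-p["T"][:3,3]); s=c[:2]/c[2]; s=s*(1+p["k1"]*(s@s)); return s*p["K"][0,0]+p["K"][:2,2]
def mask(im,lo,hi,box=None):
    m=cv2.inRange(cv2.cvtColor(im,cv2.COLOR_RGB2HSV),lo,hi)
    if box: z=np.zeros_like(m);a,b,c,d=box;z[b:d,a:c]=m[b:d,a:c];m=z
    return m
def blob(m):
    n,l,s,c=cv2.connectedComponentsWithStats(m); i=1+s[1:,4].argmax(); return (l==i).astype(np.uint8),c[i],s[i]
def panelT(x,y,yaw):
    T=np.eye(4);T[:3,:3]=(R.from_euler('z',yaw)*R.from_euler('y',-28,degrees=True)).as_matrix();T[:3,3]=[x,y,.0925];return T
E
cat > m1.py <<'E'
from h import *
P={n:viewer.camera_params(n) for n in("top","side")}; I={n:np.load(f"pics/{n}0.npy") for n in P}
C={}
for n,bx in(("top",(240,110,365,215)),("side",(150,105,265,220))):
    b,c,s=blob(mask(I[n],(105,200,110),(120,255,255),bx)); cn=max(cv2.findContours(b,0,2)[0],key=cv2.contourArea)
    h=cv2.convexHull(cn); q=cv2.approxPolyDP(h,6,True)[:,0]; C[n]=q; print(n,s,q.tolist())
loc=np.array([[a*.0955,b*.133,0] for a,b in((1,1),(1,-1),(-1,-1),(-1,1))])
def res(v,full=False):
    T=panelT(*v);r=[]
    for n in C:
        for l in loc:
            u=proj(P[n],(T@np.r_[l,1])[:3]); d=C[n]-u; r.append(d[np.linalg.norm(d,axis=1).argmin()])
    return np.ravel(r)
s=least_squares(res,[.52,-.17,.15],loss='soft_l1'); print(s.x,np.round(res(s.x).reshape(-1,2),1).tolist()); T=panelT(*s.x)
for n in P: print("post top px",n,proj(P[n],(T@[0,.025,.0,1])[:3]))
uv={}
for n,bx in(("top",(290,165,320,195)),("side",(205,130,240,160))):
    b,c,st=blob(mask(I[n],(18,120,120),(35,255,255),bx)); uv[n]=c; print("eye",n,c,st)
    w=onplane(P[n],c,(T@[0,0,.016,1])[:3],T[:3,2]); l=np.linalg.inv(T)@np.r_[w,1]; print(" panel",l[:3], "r,swing",np.hypot(l[0],l[1]+.11),np.arctan2(-l[0],l[1]+.11))
for n,bx in(("top",(280,155,305,175)),("side",(200,145,225,165))):
    b,c,st=blob(mask(I[n],(0,170,90),(6,255,255),bx)|mask(I[n],(172,170,90),(180,255,255),bx)); print("red",n,c,st, "panel",(np.linalg.inv(T)@np.r_[onplane(P[n],c,(T@[0,0,.002,1])[:3],T[:3,2]),1])[:3])
for n,bx in(("top",(110,200,180,240)),("side",(305,265,345,320))):
    b,c,st=blob(mask(I[n],(5,180,130),(18,255,255),bx)); r=cv2.minAreaRect(cv2.findNonZero(b)); bp=cv2.boxPoints(r); uv[n+'h']=c
    e=[(bp[i]+bp[(i+1)%4])/2 for i in range(4)]; k=0 if np.linalg.norm(e[0]-e[2])>np.linalg.norm(e[1]-e[3]) else 1
    a,d=[onz(P[n],e[j],.071) for j in(k,k+2)]; print("handle",n,c,r,onz(P[n],c,.071),a,d,np.linalg.norm(a-d),np.degrees(np.arctan2(*(d-a)[1::-1])))
print(tri([P[n] for n in P],[uv[n+'h'] for n in P]))
E
python3 m1.py
```

```text
Traceback (most recent call last):
  File "m1.py", line 5, in <module>
    b,c,s=blob(mask(I[n],(105,200,110),(120,255,255),bx)); cn=max(cv2.findContours(b,0,2)[0],key=cv2.contourArea)
          ~~~~^^^^^^^^^^^^^^^^^^^^^^^^^^^^^^^^^^^^^^^^^^^
  File "h.py", line 24, in blob
    n,l,s,c=cv2.connectedComponentsWithStats(m); i=1+s[1:,4].argmax(); return (l==i).astype(np.uint8),c[i],s[i]
                                                     ~~~~~~~~~~~~~~^^
ValueError: attempt to get argmax of an empty sequence
```

View pics/wrist0.png

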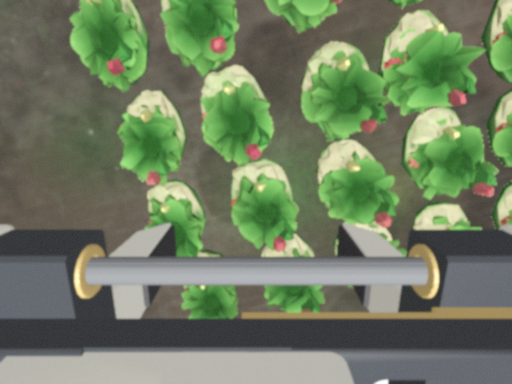

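The wrist view shows only plants, with the fingers at (150,270) and (375,270). The blue mask came out empty, so I'll check the panel's actual colour values.

```bash
python3 - <<'E'
from h import *
for n,pts in(("top",[(270,170),(330,180),(293,180),(305,181),(305,177),(294,166),(140,220)]),("side",[(225,170),(190,140),(225,146),(212,155),(327,290)])):
    im=cv2.cvtColor(np.load(f"pics/{n}0.npy"),cv2.COLOR_RGB2HSV); print(n,[im[v,u].tolist() for u,v in pts])
E
sed -i 's/(105,200,110),(120,255,255),bx)); cn/(100,205,110),(120,255,255),bx)); cn/' m1.py; python3 m1.py
```

```text
top [[107, 183, 213], [107, 181, 202], [107, 182, 210], [109, 129, 190], [26, 101, 232], [18, 173, 225], [22, 189, 255]]
side [[107, 207, 228], [106, 209, 224], [8, 6, 176], [14, 211, 221], [21, 255, 255]]Traceback (most recent call last):
  File "m1.py", line 5, in <module>
    b,c,s=blob(mask(I[n],(100,205,110),(120,255,255),bx)); cn=max(cv2.findContours(b,0,2)[0],key=cv2.contourArea)
          ~~~~^^^^^^^^^^^^^^^^^^^^^^^^^^^^^^^^^^^^^^^^^^^
  File "h.py", line 24, in blob
    n,l,s,c=cv2.connectedComponentsWithStats(m); i=1+s[1:,4].argmax(); return (l==i).astype(np.uint8),c[i],s[i]
                                                     ~~~~~~~~~~~~~~^^
ValueError: attempt to get argmax of an empty sequence
```

```bash
sed -i 's/(100,205,110),(120/(100,150,130),(120/; s/(18,120,120),(35/(18,90,140),(35/; s/(5,180,130),(18/(8,140,130),(25/' m1.py; sed -i 's/(0,170,90),(6,255/(0,120,90),(9,255/; s/(172,170,90)/(172,120,90)/' m1.py; python3 m1.py
```

```text
top [ 248  120  105   83 5297] [[349, 121], [351, 187], [258, 201], [249, 136]]
side [ 154  115  107   78 3775] [[154, 115], [216, 117], [260, 186], [194, 192]]
[ 0.6041 -0.2419  0.1724] [[2.2, 0.4], [-0.3, 2.1], [-1.9, -0.0], [0.4, -2.1], [0.6, 0.0], [0.4, 0.4], [-1.4, 0.4], [-0.6, -0.3]]
post top px top [292.7357 163.8662]
post top px side [210.6557 157.1486]
eye top [303.6512 181.186 ] [300 177   9   9  43]
 panel [-0.0474  0.0035  0.016 ] r,swing 0.1230443582365989 0.3954274409682671
eye side [224.8182 146.1136] [221 143   9   7  44]
 panel [-0.0461  0.0029  0.016 ] r,swing 0.12199586104577875 0.3877064506426763
red top [292.8696 164.2174] [290 162   7   6  23] panel [-0.0003  0.025   0.002 ]
red side [211.1905 156.1905] [209 153   6   6  21] panel [-0.0014  0.0237  0.002 ]
handle top [141.7876 220.8808] ((141.56883239746094, 220.77066040039062), (28.734792709350586, 6.8963494300842285), 16.699243545532227) [0.4476 0.1835 0.071 ] [0.4586 0.2215 0.071 ] [0.4372 0.1469 0.071 ] 0.07760410291249967 -106.02233670349145
handle side [326.7229 289.7261] ((326.73779296875, 289.6402282714844), (35.448524475097656, 9.055386543273926), 83.6598129272461) [0.4477 0.1842 0.071 ] [0.4368 0.1457 0.071 ] [0.458  0.2205 0.071 ] 0.07778806508071692 74.18354688508677
(array([0.4475, 0.1838, 0.0701]), [np.float64(6.407751527523673e-05), np.float64(6.407751527530722e-05)])
```

```bash
python3 - <<'E'
from h import *
P={n:viewer.camera_params(n) for n in("top","side")}
S=dict(A=(385,325),B=(340,368),C=(347,520),D=(397,490));t=dict(a=(340,240),b=(333,263),c=(185,235),d=(215,212))
for i in S:
  for j in t:
    x,r=tri([P["side"],P["top"]],[np.array(S[i])*.64,np.array(t[j])*.64])
    if r[0]<.01: print(i,j,x,r[0])
T=panelT(.6041,-.2419,.1724)
for nm,l in(("pivot",[0,-.11,.016]),("post",[0,.025,.016]),("eye",[-.0467,.0032,.016])): print(nm,(T@np.r_[l,1])[:3])
E
```

```text
A b [ 0.571  -0.0118  0.1559] 0.006598657585224289
A d [0.6016 0.1131 0.3631] 0.00806890835408864
B a [ 0.634  -0.0155  0.0587] 0.0014374225878575875
C b [ 0.6727  0.0493 -0.4338] 0.0069972716763680885
C d [0.6805 0.2048 0.0653] 0.00015737813523301975
D c [0.6177 0.2196 0.1663] 0.0016067162546837765
pivot [ 0.6156 -0.3516  0.1066]
post [ 0.5924 -0.2186  0.1066]
eye [ 0.5555 -0.2471  0.0847]
```

```bash
python3 - <<'E'
from h import *
a=cv2.imread("pics/top0.png")[115:225,100:250]; b=cv2.imread("pics/side0.png")[190:350,200:350]
o=np.zeros((600,800,3),np.uint8); o[:293,:400]=cv2.resize(a,(400,293),interpolation=cv2.INTER_CUBIC); o[:427,400:]=cv2.resize(b,(400,427),interpolation=cv2.INTER_CUBIC); cv2.imwrite("pics/lid.png",o[:430])
E
```

```text
(no output)
```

View pics/lid.png

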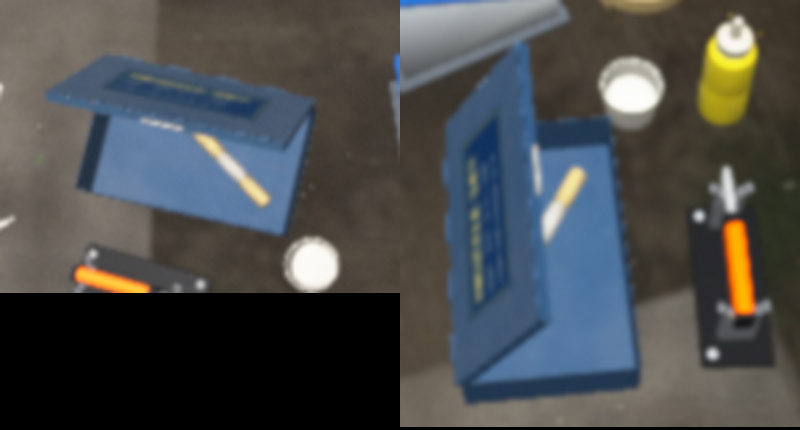

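The lid leans forward. Its top corner nearest the panel is at about (0.57, -0.012, 0.17), which leaves roughly 4 cm to the planned hand positions. The post and eye agree with the given radii to within 1 mm. Next is a small planner and the approach to the puller.

```bash
cat >> h.py <<'E'
def plan(pos,Rt,frac=1.0,obs=None):
    "delta (cm, deg) in present tool frame to reach TCP pose"
    o=obs or robot.observe(); Rc=R.from_euler('xyz',o["tool_rot"])
    d=Rc.inv().apply(np.asarray(pos)-o["tool_pos"])*100; w=(Rc.inv()*Rt).as_rotvec(degrees=True)
    print("dpos",np.round(d,2),"dr",np.round(w,2),"|",np.linalg.norm(d).round(2),np.linalg.norm(w).round(1)); return d,w
def down(yawdeg): return R.from_euler('xyz',[180,0,yawdeg],degrees=True)
GD=.019
E
python3 - <<'E'
from h import *
print(robot.grip_depth)
plan([.447,.1817,.2],down(74.1))
plan([.30,.34,.22],down(119.1))
E
```

```text
-0.0188
dpos [-38.07 -22.81   2.64] dr [-0.06  0.05 90.1 ] | 44.46 90.1
dpos [-19.61 -11.58   0.63] dr [-0.07  0.02 45.1 ] | 22.79 45.1
```

Emit:
step_arm(
  increments=[
    {"delta_pos": [-4, -2.3, 0], "dr": [0, 0, 9], "fingers": -1},
    {"delta_pos": [-8, -4.6, 0], "dr": [0, 0, 18], "fingers": -1},
    {"delta_pos": [-12, -7, 0], "dr": [0, 0, 27], "fingers": -1},
    {"delta_pos": [-16, -9.4, 0], "dr": [0, 0, 36], "fingers": -1},
    {"delta_pos": [-20, -11.8, 0], "dr": [0, 0, 45], "fingers": -1},
  ],
)

```text
time: 0.78
tool_pos: [0.304, 0.3359, 0.2266]
tool_rot: [-3.142, -0.0, 2.075]
contact_force: [0.6, 0.8, 0.2]
opening: 0.0919
grip_force: 0.0
```

```bash
python3 - <<'E'
from h import *
o=robot.observe();print(o["tool_pos"],o["tool_rot"],o["qvel"])
plan([.447,.1817,.2],down(74.1))
E
```

```text
[0.304  0.3359 0.2266] [-3.1415 -0.      2.0754] [-0.8302 -0.0858  0.1119  0.0007 -0.0326  0.4238]
dpos [-20.41   5.06   2.66] dr [-0.    0.   44.81] | 21.2 44.8
```

Emit:
step_arm(
  increments=[
    {"delta_pos": [-4, 1, 0.5], "dr": [0, 0, 9], "fingers": -1},
    {"delta_pos": [-8, 2, 1], "dr": [0, 0, 18], "fingers": -1},
    {"delta_pos": [-12, 3, 1.5], "dr": [0, 0, 27], "fingers": -1},
    {"delta_pos": [-16, 4, 2], "dr": [0, 0, 36], "fingers": -1},
    {"delta_pos": [-20.3, 5, 2.6], "dr": [0, 0, 44.8], "fingers": -1},
  ],
)

```text
time: 1.4
tool_pos: [0.4466, 0.1833, 0.2005]
tool_rot: [-3.141, -0.0, 1.294]
contact_force: [0.5, 0.5, 0.5]
opening: 0.0921
grip_force: 0.0
```

```bash
python3 - <<'E'
from h import *
p=viewer.camera_params("wrist"); im=viewer.read_camera("wrist"); p2=viewer.camera_params("wrist"); print(np.abs(p["T"]-p2["T"]).max())
p=viewer.camera_params("wrist"); im=viewer.read_camera("wrist"); np.save("pics/w1.npy",im); cv2.imwrite("pics/w1.png",im[:,:,::-1])
print(robot.observe()["tool_pos"],robot.observe()["tool_rot"])
np.save("pics/w1T.npy",p["T"])
m=mask(im,(8,140,130),(25,255,255)); b,c,s=blob(m); r=cv2.minAreaRect(cv2.findNonZero(b)); bp=cv2.boxPoints(r); print(c,s,r)
w=np.array([onz(p,q,.073) for q in bp]); print(w); print(onz(p,c,.073))
o=np.array([.447,.1817,.062]); 
E
```

```text
0.008237014513938323
[0.4479 0.1816 0.1998] [-3.1416  0.0012  1.2918]
[245.9655 188.1839] [245 152   5  66  87] ((245.5851287841797, 184.58489990234375), (65.12288665771484, 2.934722423553467), 86.56636810302734)
[[0.4459 0.2141 0.073 ]
 [0.4486 0.2135 0.073 ]
 [0.4333 0.1501 0.073 ]
 [0.4304 0.1508 0.073 ]]
[0.4391 0.1795 0.073 ]
```

View pics/w1.png

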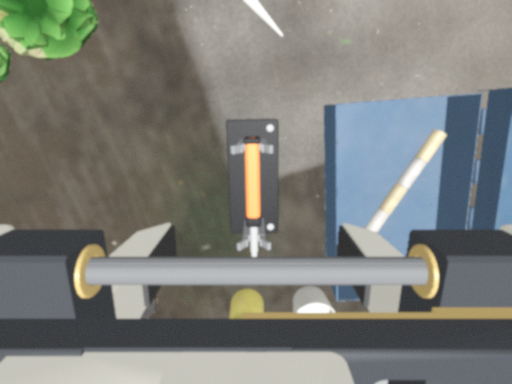

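The wrist view shows the orange handle at columns 245–260, rows 143–218. It's nearly upright in the image, and the forks are at (252,148) and (254,240). I'll measure it with a wider colour mask.

```bash
python3 - <<'E'
from h import *
im=np.load("pics/w1.npy"); p=viewer.camera_params("wrist"); p["T"]=np.load("pics/w1T.npy")
b,c,s=blob(mask(im,(5,120,130),(30,255,255),(230,130,275,230))); print(c,s)
for v in(160,175,190,205):
    u=np.flatnonzero(b[v]); 
    if len(u): print(v,u.min(),u.max(),onz(p,[(u.min()+u.max())/2,v],.073))
rows=np.flatnonzero(b.any(1)); print(onz(p,[252,rows.min()-.5],.073),onz(p,[252,rows.max()+.5],.073))
E
```

```text
[252.2984 184.4424] [244 143  17  76 486]
160 245 259 [0.4526 0.2044 0.073 ]
175 245 259 [0.4485 0.1904 0.073 ]
190 245 260 [0.4447 0.176  0.073 ]
205 245 260 [0.4403 0.1612 0.073 ]
[0.4573 0.2202 0.073 ] [0.4357 0.1478 0.073 ]
```

```bash
python3 - <<'E'
from h import *
plan([.446,.1816,.0432],down(74.1))
E
```

```text
dpos [-0.04 -0.18 15.66] dr [-0.    0.07 -0.08] | 15.66 0.1
```

Emit:
step_arm(
  increments=[
    {"delta_pos": [0, -0.1, 4], "dr": [0, 0, 0], "fingers": -1},
    {"delta_pos": [0, -0.2, 8], "dr": [0, 0, 0], "fingers": -1},
    {"delta_pos": [0, -0.2, 12], "dr": [0, 0, 0], "fingers": -1},
    {"delta_pos": [0, -0.2, 14.5], "dr": [0, 0, 0], "fingers": -0.6},
    {"delta_pos": [0, -0.2, 15.7], "dr": [0, 0, 0], "fingers": -0.2},
  ],
)

```text
time: 2.12
tool_pos: [0.4429, 0.1852, 0.0425]
tool_rot: [-3.139, 0.001, 1.3]
contact_force: [0.2, -0.1, 0.1]
opening: 0.076
grip_force: 0.0
```

Emit:
step_arm(
  increments=[
    {"delta_pos": [0, 0, 0], "dr": [0, 0, 0], "fingers": 0.2},
    {"delta_pos": [0, 0, 0], "dr": [0, 0, 0], "fingers": 0.5},
    {"delta_pos": [0, 0, 0], "dr": [0, 0, 0], "fingers": 0.7},
    {"delta_pos": [0, 0, 0], "dr": [0, 0, 0], "fingers": 1},
    {"delta_pos": [0, 0, 0], "dr": [0, 0, 0], "fingers": 1},
  ],
  newtons=55,
)

```text
time: 2.75
tool_pos: [0.4442, 0.185, 0.044]
tool_rot: [3.141, -0.0, 1.298]
contact_force: [0.5, 0.1, -0.5]
opening: 0.0264
grip_force: 0.0
```

```bash
python3 - <<'E'
from h import *
plan([.446,.1816,.0432],down(74.1)); print(robot.observe())
E
```

```text
dpos [-0.27  0.27  0.08] dr [ 0.03 -0.02  0.3 ] | 0.39 0.3
{'time': 2.75, 'qpos': array([0.235 , 0.5019, 1.8683, 0.0001, 0.7707, 0.5073]), 'qvel': array([-0.0011,  0.0044,  0.0024, -0.    , -0.0001, -0.0009]), 'joint_efforts': array([  0.0103, -43.0641, -16.2457,   0.0629,  -0.0095,  -0.0001]), 'tool_pos': array([0.4442, 0.185 , 0.044 ]), 'tool_rot': array([ 3.1411, -0.0004,  1.2985]), 'contact_force': array([ 0.5291,  0.1193, -0.4869]), 'torque': array([-0.0705,  0.1212, -0.0376]), 'grip_force': 0.0, 'opening': 0.026361943166321535}
```

Emit:
step_arm(
  increments=[
    {"delta_pos": [-0.2, 0.27, 0.08], "dr": [0, 0, 0.3], "fingers": 0.4},
    {"delta_pos": [-0.27, 0.27, 0.08], "dr": [0, 0, 0.3], "fingers": 0.4},
    {"delta_pos": [-0.27, 0.27, 0.08], "dr": [0, 0, 0.3], "fingers": 0.6},
    {"delta_pos": [-0.27, 0.27, 0.08], "dr": [0, 0, 0.3], "fingers": 1},
    {"delta_pos": [-0.27, 0.27, 0.08], "dr": [0, 0, 0.3], "fingers": 1},
  ],
  newtons=55,
)

```text
time: 3.38
tool_pos: [0.4459, 0.1816, 0.0429]
tool_rot: [3.142, -0.0, 1.293]
contact_force: [0.8, -0.4, -1.1]
opening: 0.0138
grip_force: 55.0
```

```bash
python3 - <<'E'
from h import *
plan([.446,.1816,.0432],down(74.1)); o=robot.observe(); print(o["tool_pos"],o["opening"],o["grip_force"],o["contact_force"],o["torque"])
E
```

```text
dpos [ 0.    0.01 -0.03] dr [ 0. -0.  0.] | 0.03 0.0
[0.4459 0.1816 0.0429] 0.013799363974004292 54.97998297214508 [ 0.7528 -0.3696 -1.0659] [-0.1604 -0.0235 -0.0458]
```

```bash
cat >> h.py <<'E'
PT=panelT(.6041,-.2419,.1724); PR=R.from_matrix(PT[:3,:3])
def pull(phi):  # puller rotation on panel
    out=np.array([-np.sin(phi),np.cos(phi),0]); x=-out; z=np.array([0,0,1.]); return PR*R.from_matrix(np.c_[x,np.cross(z,x),z])
TP=R.from_matrix(np.diag([-1,1,-1.]))  # tool in puller axes
def tcp_for_pin(pl,phi):
    "pl: pin point in panel frame -> TCP pose"
    Rp=pull(phi); o=(PT@np.r_[pl,1])[:3]-Rp.apply([.0756,0,-.031]); return o+Rp.apply([0,0,-.0188]),Rp*TP
def pin_now(o=None):
    o=o or robot.observe(); Rt=R.from_euler('xyz',o["tool_rot"]); w=o["tool_pos"]+Rt.apply([-.0756,0,-.0188+.031]); return (np.linalg.inv(PT)@np.r_[w,1])[:3]
E
python3 - <<'E'
from h import *
plan([.446,.1816,.215],down(74.1))
for pl in ([-.0468,.0032,.055],[-.0468,.0032,.10],[-.068,.055,.016],[0,.0512,.016]):
    p,r=tcp_for_pin(np.array(pl),.2); print(p,r.as_euler('xyz',degrees=True)); 
P=viewer.camera_params("top"); print("bottle",onz(P,[207,245],.135),"pot",onz(P,[216.5,214],.045),"green",onz(P,[348,230],.135))
E
```

```text
dpos [  0.     0.01 -17.21] dr [ 0. -0.  0.] | 17.21 0.0
[ 0.506  -0.1805  0.1228] [152.4755   5.3517 110.0253]
[ 0.4852 -0.1842  0.1625] [152.4755   5.3517 110.0253]
[ 0.4967 -0.1296  0.0784] [152.4755   5.3517 110.0253]
[ 0.5565 -0.123   0.1103] [152.4755   5.3517 110.0253]
bottle [0.3885 0.0003 0.135 ] pot [ 0.4679 -0.0131  0.045 ] green [ 0.4271 -0.3503  0.135 ]
```

Emit:
step_arm(
  increments=[
    {"delta_pos": [0, 0, -1.5], "dr": [0, 0, 0], "fingers": 1},
    {"delta_pos": [0, 0, -5], "dr": [0, 0, 0], "fingers": 1},
    {"delta_pos": [0, 0, -9.5], "dr": [0, 0, 0], "fingers": 1},
    {"delta_pos": [0, 0, -14], "dr": [0, 0, 0], "fingers": 1},
    {"delta_pos": [0, 0, -17.2], "dr": [0, 0, 0], "fingers": 1},
  ],
)

```text
time: 4.0
tool_pos: [0.446, 0.1817, 0.2169]
tool_rot: [3.14, -0.001, 1.293]
contact_force: [0.2, -0.4, -1.9]
opening: 0.0137
grip_force: 55.0
```

```bash
python3 - <<'E'
from h import *
o=robot.observe(); print(o["tool_pos"],o["tool_rot"],o["opening"])
p,r=tcp_for_pin(np.array([-.0468,.0032,.10]),.2); plan(p+[0,0,.05],r)
E
```

```text
[0.446  0.1817 0.2169] [ 3.1401 -0.001   1.2934] 0.013675131446986268
dpos [-34.11  13.78   0.42] dr [-28.17   3.52 -36.49] | 36.8 46.2
```

Emit:
step_arm(
  increments=[
    {"delta_pos": [-3, 1.2, 0], "dr": [-2.8, 0.4, -3.6], "fingers": 1},
    {"delta_pos": [-6.5, 2.6, 0], "dr": [-5.6, 0.7, -7.2], "fingers": 1},
    {"delta_pos": [-10, 4, 0], "dr": [-8.5, 1, -11], "fingers": 1},
    {"delta_pos": [-13.5, 5.5, 0.2], "dr": [-11.3, 1.4, -14.6], "fingers": 1},
    {"delta_pos": [-17, 6.9, 0.2], "dr": [-14, 1.7, -18.2], "fingers": 1},
  ],
)

```text
time: 4.62
tool_pos: [0.4653, -0.0018, 0.2127]
tool_rot: [2.896, 0.01, 1.614]
contact_force: [-0.1, -0.0, -0.2]
opening: 0.0137
grip_force: 55.0
```

```bash
python3 - <<'E'
from h import *
p,r=tcp_for_pin(np.array([-.0468,.0032,.10]),.2); plan(p+[0,0,.03],r)
E
```

```text
dpos [-18.28   0.63   2.42] dr [-14.23   1.8  -18.13] | 18.46 23.1
```

Emit:
step_arm(
  increments=[
    {"delta_pos": [-4.5, 0.2, 0.6], "dr": [-3.5, 0.5, -4.5], "fingers": 1},
    {"delta_pos": [-9, 0.4, 1.2], "dr": [-7, 0.9, -9], "fingers": 1},
    {"delta_pos": [-13.5, 0.5, 1.8], "dr": [-10.6, 1.4, -13.6], "fingers": 1},
    {"delta_pos": [-18, 0.6, 2.4], "dr": [-14.2, 1.8, -18.1], "fingers": 1},
    {"delta_pos": [-18, 0.6, 2.4], "dr": [-14.2, 1.8, -18.1], "fingers": 1},
  ],
)

```text
time: 5.25
tool_pos: [0.4841, -0.1826, 0.1921]
tool_rot: [2.662, 0.092, 1.916]
contact_force: [0.1, -0.1, -0.2]
opening: 0.0134
grip_force: 55.0
```

```bash
python3 - <<'E'
from h import *
p,r=tcp_for_pin(np.array([-.0468,.0032,.055]),.2); plan(p,r); print(pin_now())
E
```

```text
dpos [ 0.1  -1.32  7.15] dr [-0.07  0.07 -0.24] | 7.27 0.3
[-0.0339  0.0048  0.1266]
```

Emit:
step_arm(
  increments=[
    {"delta_pos": [0, -0.3, 2], "dr": [0, 0, -0.2], "fingers": 1},
    {"delta_pos": [0, -0.8, 4], "dr": [0, 0, -0.2], "fingers": 1},
    {"delta_pos": [0.1, -1.3, 6], "dr": [0, 0, -0.2], "fingers": 1},
    {"delta_pos": [0.1, -1.3, 7.1], "dr": [0, 0, -0.2], "fingers": 1},
    {"delta_pos": [0.1, -1.3, 7.1], "dr": [0, 0, -0.2], "fingers": 1},
  ],
)

```text
time: 5.88
tool_pos: [0.5064, -0.1779, 0.1235]
tool_rot: [2.663, 0.093, 1.921]
contact_force: [-0.0, -0.1, -0.3]
opening: 0.0137
grip_force: 55.0
```

```bash
python3 - <<'E'
from h import *
p,r=tcp_for_pin(np.array([-.0468,.0032,.055]),.2); plan(p,r); print(pin_now())
o=np.zeros((600,800,3),np.uint8)
for n,bx,k in(("top",(260,140,340,215),0),("side",(190,120,265,180),1),("wrist",(190,140,330,340),2)):
    im=viewer.read_camera(n); np.save(f"pics/{n}2.npy",im); c=im[bx[1]:bx[3],bx[0]:bx[2],::-1]; h,w=c.shape[:2]; s=min(400/w,300/h); c=cv2.resize(c,None,fx=s,fy=s,interpolation=cv2.INTER_CUBIC); y,x=(k//2)*300,(k%2)*400; o[y:y+c.shape[0],x:x+c.shape[1]]=c
np.save("pics/wT2.npy",viewer.camera_params("wrist")["T"]); im=np.load("pics/wrist2.npy"); o[300:,400:]=cv2.resize(im[:,:,::-1],(400,300))
cv2.imwrite("pics/v2.png",o)
E
```

```text
dpos [-0.23 -0.15  0.02] dr [-0.11 -0.06  0.02] | 0.28 0.1
[-0.0458  0.0058  0.0551]
```

View pics/v2.png

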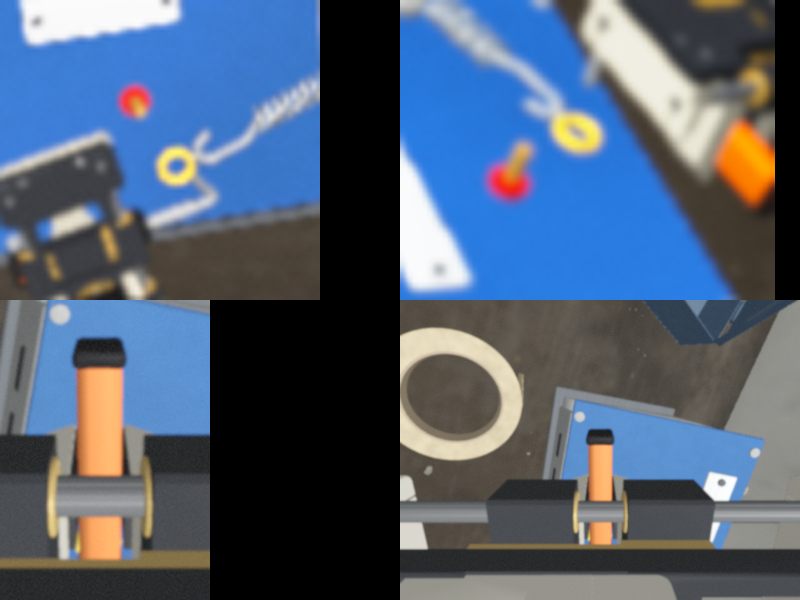

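The top inset (4×) shows the yellow eye at (178,166). The shaft bends at about (215,196), and the pin's tip, about 4 cm above the panel, is near (192,170). In the wrist view the handle lies straight between the pads. Next I'll check the pin's position in the pictures against the kinematic prediction.

```bash
python3 - <<'E'
from h import *
o=robot.observe(); Rt=R.from_euler('xyz',o["tool_rot"]); Rp=Rt*TP.inv(); org=o["tool_pos"]+Rt.apply([0,0,-.0188])
for n,x0,y0,s in(("top",260,140,4),("side",190,120,5)):
    P=viewer.camera_params(n)
    for nm,l in(("tip",[.0741,0,-.043]),("bend",[.0785,0,0]),("mid",[.0756,0,-.031]),("shaft",[.05,0,0])): u=proj(P,org+Rp.apply(l)); print(n,nm,u,(u-[x0,y0])*s)
    u=proj(P,(PT@[-.0468,.0032,.016,1])[:3]); print(n,"eye",u,(u-[x0,y0])*s)
im=np.load("pics/top2.npy")[168:202,285:325]; cv2.imwrite("pics/v3.png",cv2.resize(im[:,:,::-1],(640,544),interpolation=cv2.INTER_CUBIC))
E
```

```text
top tip [304.5471 184.5637] [178.1885 178.2547]
top bend [309.6663 190.298 ] [198.6653 201.192 ]
top mid [306.034  186.0797] [184.1361 184.3187]
top shaft [298.8141 194.2454] [155.2563 216.9817]
top eye [303.76   180.9669] [175.04   163.8675]
side tip [229.2619 138.9157] [196.3097  94.5783]
side bend [234.6987 124.7804] [223.4933  23.902 ]
side mid [230.6927 134.9608] [203.4634  74.8039]
side shaft [241.4923 132.4396] [257.4615  62.1982]
side eye [225.0912 146.1763] [175.456  130.8817]
```

View pics/v3.png

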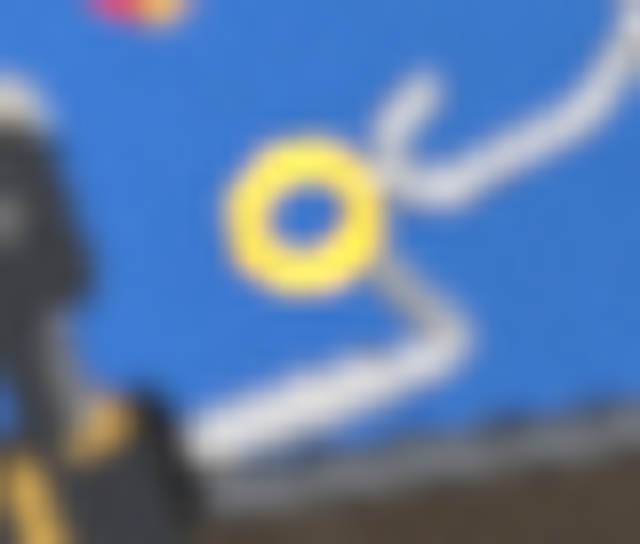

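The pin is about 8 mm further toward −y than predicted. The handle has black end caps, so the orange part is centred at x = -10 mm and I gripped at x ≈ -8 mm. That still holds, so I'll correct the model and carry on.

```bash
sed -i 's/\.0756,0,-\.031\]/.0836,0,-.031]/; s/-\.0756,0,-\.0188+\.031/-.0836,0,-.0188+.031/' h.py; grep -n 0836 h.py; python3 - <<'E'
from h import *
p,r=tcp_for_pin(np.array([-.0468,.0032,.040]),.2); plan(p,r); print(pin_now(),robot.observe()["tool_pos"])
E
```

```text
40:    Rp=pull(phi); o=(PT@np.r_[pl,1])[:3]-Rp.apply([.0836,0,-.031]); return o+Rp.apply([0,0,-.0188]),Rp*TP
42:    o=o or robot.observe(); Rt=R.from_euler('xyz',o["tool_rot"]); w=o["tool_pos"]+Rt.apply([-.0836,0,-.0188+.031]); return (np.linalg.inv(PT)@np.r_[w,1])[:3]
dpos [ 0.64 -0.21  1.62] dr [-0.05  0.06  0.06] | 1.75 0.1
[-0.0434 -0.0026  0.0563] [ 0.5066 -0.1784  0.1247]
```

Emit:
step_arm(
  increments=[
    {"delta_pos": [0.3, -0.1, 0], "dr": [0, 0, 0], "fingers": 1},
    {"delta_pos": [0.6, -0.2, 0.4], "dr": [0, 0, 0], "fingers": 1},
    {"delta_pos": [0.65, -0.2, 1], "dr": [0, 0, 0], "fingers": 1},
    {"delta_pos": [0.65, -0.2, 1.6], "dr": [0, 0, 0], "fingers": 1},
    {"delta_pos": [0.65, -0.2, 1.6], "dr": [0, 0, 0], "fingers": 1},
  ],
)

```text
time: 6.65
tool_pos: [0.5099, -0.1714, 0.1077]
tool_rot: [2.663, 0.093, 1.921]
contact_force: [0.9, 0.1, -1.7]
opening: 0.0138
grip_force: 55.0
```

```bash
cat > look.py <<'E'
from h import *
import sys
k=sys.argv[1]; I={n:viewer.read_camera(n) for n in("top","side")}
for n in I: np.save(f"pics/{n}{k}.npy",I[n])
o=robot.observe(); print(o["tool_pos"],o["contact_force"],"pin",pin_now(o)); Rt=R.from_euler('xyz',o["tool_rot"]); Rp=Rt*TP.inv(); org=o["tool_pos"]+Rt.apply([0,0,-.0188])
out=np.zeros((400,800,3),np.uint8)
for i,(n,b) in enumerate((("top",(280,160,320,200)),("side",(200,120,240,160)))):
    c=cv2.resize(I[n][b[1]:b[3],b[0]:b[2],::-1],(400,400),interpolation=cv2.INTER_CUBIC); out[:,400*i:400*i+400]=c
    P=viewer.camera_params(n)
    for nm,l in(("tip",[.0821,0,-.043]),("mid",[.0836,0,-.031]),("bend",[.0865,0,0])): print(n,nm,((proj(P,org+Rp.apply(l))-b[:2]+.5)*10).round(0)+[400*i,0])
cv2.imwrite(f"pics/l{k}.png",out)
E
python3 look.py 4
```

```text
[ 0.5099 -0.1715  0.1081] [ 0.4925  0.4815 -0.5794] pin [-0.0473  0.0035  0.0395]
top tip [245. 234.]
top mid [259. 249.]
top bend [295. 290.]
side tip [678. 239.]
side mid [692. 200.]
side bend [731. 100.]
```

View pics/l4.png

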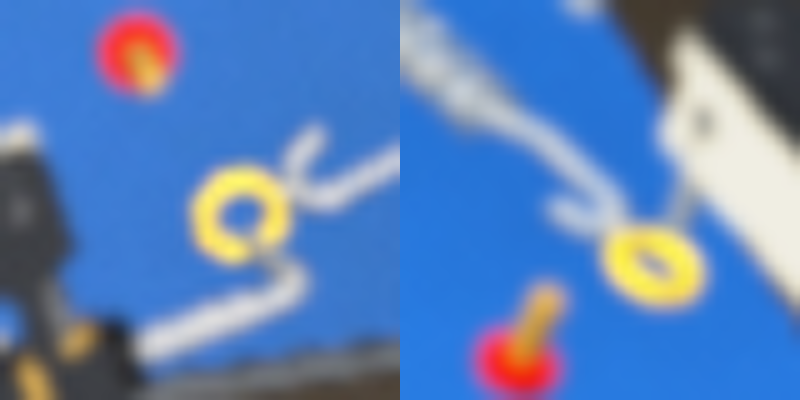

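In the top inset the bend at (296,287) matches the prediction, and the pin's tip is over the ring's hole at (241,216) to within about 2 mm. The side inset agrees, with the pin at (685,200). I'll descend in small steps and watch the force.

Emit:
step_arm(
  increments=[
    {"delta_pos": [0, 0, 0.4], "dr": [0, 0, 0], "fingers": 1},
    {"delta_pos": [0, 0, 0.8], "dr": [0, 0, 0], "fingers": 1},
    {"delta_pos": [0, 0, 1.1], "dr": [0, 0, 0], "fingers": 1},
    {"delta_pos": [0, 0, 1.3], "dr": [0, 0, 0], "fingers": 1},
    {"delta_pos": [0, 0, 1.3], "dr": [0, 0, 0], "fingers": 1},
  ],
)

```text
time: 7.38
tool_pos: [0.5159, -0.1704, 0.0966]
tool_rot: [2.663, 0.094, 1.921]
contact_force: [0.6, -0.5, -1.1]
opening: 0.014
grip_force: 55.0
```

```bash
python3 look.py 5
```

```text
[ 0.5159 -0.1705  0.0968] [-0.584  -0.1229 -1.0644] pin [-0.0472  0.0035  0.0267]
top tip [235. 217.]
top mid [250. 231.]
top bend [285. 271.]
side tip [659. 275.]
side mid [673. 237.]
side bend [712. 138.]
```

View pics/l5.png

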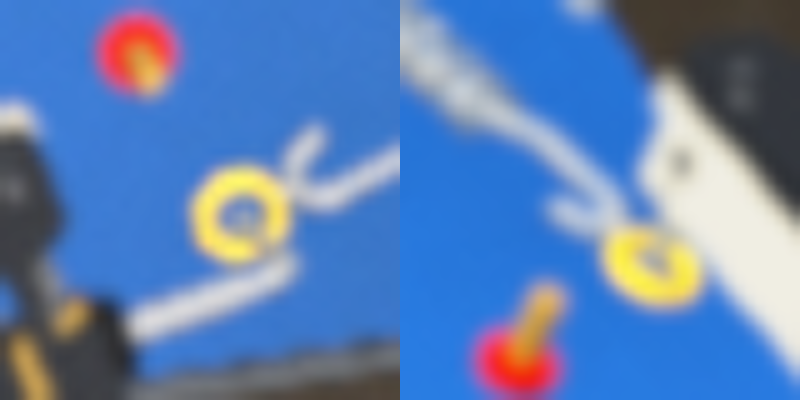

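The grey pin tip now shows inside the ring's hole in both insets: (245,220) in the top and (656,262) in the side. No force is felt, so I'll lower it to working depth.

Emit:
step_arm(
  increments=[
    {"delta_pos": [0.05, 0, 0.3], "dr": [0, 0, 0], "fingers": 1},
    {"delta_pos": [0.1, 0, 0.6], "dr": [0, 0, 0], "fingers": 1},
    {"delta_pos": [0.1, 0, 0.9], "dr": [0, 0, 0], "fingers": 1},
    {"delta_pos": [0.1, 0, 1.0], "dr": [0, 0, 0], "fingers": 1},
    {"delta_pos": [0.1, 0, 1.0], "dr": [0, 0, 0], "fingers": 1},
  ],
)

```text
time: 8.1
tool_pos: [0.5202, -0.1687, 0.0878]
tool_rot: [2.663, 0.094, 1.921]
contact_force: [-0.5, 0.2, -2.2]
opening: 0.0135
grip_force: 55.0
```

```bash
cat > pl.py <<'E'
from h import *
import sys
o=robot.observe(); l=pin_now(o); print("pin",l,"r,phi",np.hypot(l[0],l[1]+.11),np.arctan2(-l[0],l[1]+.11),"F panel",PR.inv().apply(o["contact_force"]),"M",o["torque"])
a=[float(v) for v in sys.argv[1:]]
for r,ph,z in zip(*[iter(a)]*3):
    p,q=tcp_for_pin(np.array([-r*np.sin(ph),-.11+r*np.cos(ph),z]),.2); plan(p,q,obs=o)
E
python3 pl.py .128 .392 .0165 .150 .392 .0165 .176 .392 .0165
```

```text
pin [-0.0475  0.0045  0.0166] r,phi 0.12399378207259426 0.39318621435605816 F panel [-1.4384  0.2794 -1.7333] M [-0.1289  0.455   0.0809]
dpos [ 0.4  -0.06  0.01] dr [-0.09  0.01  0.03] | 0.4 0.1
dpos [ 2.56 -0.48  0.01] dr [-0.09  0.01  0.03] | 2.6 0.1
dpos [ 5.11 -0.97  0.01] dr [-0.09  0.01  0.03] | 5.2 0.1
```

Emit:
step_arm(
  increments=[
    {"delta_pos": [0.3, -0.05, 0], "dr": [0, 0, 0], "fingers": 1},
    {"delta_pos": [0.8, -0.15, 0], "dr": [0, 0, 0], "fingers": 1},
    {"delta_pos": [1.4, -0.27, 0], "dr": [0, 0, 0], "fingers": 1},
    {"delta_pos": [2.0, -0.37, 0], "dr": [0, 0, 0], "fingers": 1},
    {"delta_pos": [2.6, -0.48, 0], "dr": [0, 0, 0], "fingers": 1},
  ],
  newtons=58,
)

```text
time: 8.72
tool_pos: [0.5076, -0.1465, 0.0836]
tool_rot: [2.662, 0.096, 1.92]
contact_force: [2.3, -5.1, -0.6]
opening: 0.0135
grip_force: 58.0
```

```bash
cat > eye.py <<'E'
from h import *
P={n:viewer.camera_params(n) for n in("top","side")}
for n in P:
    im=viewer.read_camera(n); u=proj(P[n],(PT@np.r_[pin_now()[:2],.016,1])[:3]).round().astype(int)
    m=mask(im,(20,90,140),(35,255,255),(u[0]-9,u[1]-9,u[0]+10,u[1]+10)); hull=cv2.convexHull(cv2.findNonZero(blob(m)[0])); M=cv2.moments(hull); c=(M["m10"]/M["m00"],M["m01"]/M["m00"])
    l=(np.linalg.inv(PT)@np.r_[onplane(P[n],c,(PT@[0,0,.016,1])[:3],PT[:3,2]),1])[:3]; print("eye",n,np.round(c,1),l[:2],"r,phi",np.hypot(l[0],l[1]+.11).round(4),np.arctan2(-l[0],l[1]+.11).round(3))
E
python3 eye.py; python3 pl.py .18 .39 .0165
```

```text
eye top [296.9 184.6] [-0.0538  0.0225] r,phi 0.1431 0.386
eye side [230.1 152.1] [-0.0511  0.025 ] r,phi 0.1443 0.362
pin [-0.0572  0.029   0.0169] r,phi 0.15031884991959593 0.39046505065644843 F panel [ 1.2343 -6.224  -1.7302] M [-0.9671 -0.0225 -0.442 ]
dpos [ 2.91 -0.55  0.03] dr [-0.07  0.08  0.04] | 2.97 0.1
```

Emit:
step_arm(
  increments=[
    {"delta_pos": [0.6, -0.12, 0], "dr": [0, 0, 0], "fingers": 1},
    {"delta_pos": [1.3, -0.25, 0], "dr": [0, 0, 0], "fingers": 1},
    {"delta_pos": [2.0, -0.38, 0], "dr": [0, 0, 0], "fingers": 1},
    {"delta_pos": [2.7, -0.5, 0], "dr": [0, 0, 0], "fingers": 1},
    {"delta_pos": [3.1, -0.58, 0], "dr": [0, 0, 0], "fingers": 1},
  ],
  newtons=58,
)

```text
time: 9.45
tool_pos: [0.4932, -0.1207, 0.0785]
tool_rot: [2.661, 0.098, 1.919]
contact_force: [4.1, -7.4, -1.4]
opening: 0.0139
grip_force: 58.0
```

```bash
python3 eye.py; python3 pl.py .183 .39 .0165 .183 .3 .0165 .183 .2 .0165 .183 .1 .0165 .183 0 .0165
```

```text
eye top [287.  190.1] [-0.0649  0.0506] r,phi 0.1732 0.384
eye side [238.2 159.1] [-0.0626  0.051 ] r,phi 0.1727 0.371
pin [-0.068   0.0566  0.0174] r,phi 0.1799170323297864 0.38787025533728914 F panel [ 2.129  -8.6131 -2.9212] M [-1.3936 -0.3642 -0.5982]
dpos [ 0.29 -0.09  0.05] dr [-0.02  0.26  0.04] | 0.31 0.3
dpos [0.53 1.54 0.05] dr [-0.02  0.26  0.04] | 1.63 0.3
dpos [0.62 3.37 0.05] dr [-0.02  0.26  0.04] | 3.42 0.3
dpos [0.52 5.19 0.05] dr [-0.02  0.26  0.04] | 5.22 0.3
dpos [0.25 7.   0.05] dr [-0.02  0.26  0.04] | 7.01 0.3
```

Emit:
step_arm(
  increments=[
    {"delta_pos": [0.3, 0.4, 0.05], "dr": [0, 0.2, 0], "fingers": 1},
    {"delta_pos": [0.42, 1.0, 0.05], "dr": [0, 0.2, 0], "fingers": 1},
    {"delta_pos": [0.5, 1.8, 0.05], "dr": [0, 0.2, 0], "fingers": 1},
    {"delta_pos": [0.55, 2.6, 0.05], "dr": [0, 0.2, 0], "fingers": 1},
    {"delta_pos": [0.58, 3.3, 0.05], "dr": [0, 0.2, 0], "fingers": 1},
  ],
)

```text
time: 10.18
tool_pos: [0.5188, -0.1042, 0.0928]
tool_rot: [2.661, 0.095, 1.92]
contact_force: [3.4, -8.6, -1.0]
opening: 0.0136
grip_force: 58.0
```

```bash
python3 eye.py; python3 pl.py .1825 .15 .0165 .1825 .1 .0165 .1825 .05 .0165  .1825 0 .0165
```

```text
eye top [281.5 180.4] [-0.0346  0.0618] r,phi 0.1753 0.199
eye side [228.9 162.5] [-0.0292  0.0614] r,phi 0.1738 0.169
pin [-0.0361  0.0683  0.0167] r,phi 0.18188635420879493 0.19981876016758618 F panel [ 1.4599 -9.0784 -1.6139] M [-1.5035 -0.2137 -0.7677]
dpos [0.03 0.92 0.  ] dr [0.02 0.13 0.05] | 0.92 0.1
dpos [-0.03  1.83  0.  ] dr [0.02 0.13 0.05] | 1.83 0.1
dpos [-0.15  2.73  0.  ] dr [0.02 0.13 0.05] | 2.74 0.1
dpos [-0.31  3.63  0.01] dr [0.02 0.13 0.05] | 3.64 0.1
```

Emit:
step_arm(
  increments=[
    {"delta_pos": [0.03, 0.7, 0], "dr": [0, 0, 0], "fingers": 1},
    {"delta_pos": [0.0, 1.4, 0], "dr": [0, 0, 0], "fingers": 1},
    {"delta_pos": [-0.05, 2.0, 0], "dr": [0, 0, 0], "fingers": 1},
    {"delta_pos": [-0.12, 2.6, 0], "dr": [0, 0, 0], "fingers": 1},
    {"delta_pos": [-0.2, 3.1, 0], "dr": [0, 0, 0], "fingers": 1},
  ],
)

```text
time: 10.9
tool_pos: [0.5442, -0.0952, 0.1068]
tool_rot: [2.662, 0.094, 1.92]
contact_force: [1.1, -8.3, -1.2]
opening: 0.0138
grip_force: 58.0
```

```bash
python3 eye.py; python3 pl.py .1825 0 .0165 .1745 0 .0165 .1645 0 .0165; python3 - <<'E'
from h import *
I={n:viewer.read_camera(n) for n in("top","side")}; out=np.zeros((400,800,3),np.uint8)
for i,(n,b) in enumerate((("top",(265,145,315,195)),("side",(190,130,240,180)))): out[:,400*i:400*i+400]=cv2.resize(I[n][b[1]:b[3],b[0]:b[2],::-1],(400,400),interpolation=cv2.INTER_CUBIC)
cv2.imwrite("pics/l6.png",out)
E
```

```text
eye top [278.9 170.6] [-0.0063  0.0652] r,phi 0.1754 0.036
eye side [218.9 163.9] [0.0017 0.0648] r,phi 0.1748 -0.009
pin [-0.0061  0.0727  0.0165] r,phi 0.18280497186009653 0.03355355397803181 F panel [-0.0376 -8.9309 -0.9296] M [-1.5412  0.0517 -0.9146]
dpos [-0.14  0.6  -0.01] dr [-0.01  0.08  0.01] | 0.62 0.1
dpos [-0.93  0.44 -0.01] dr [-0.01  0.08  0.01] | 1.03 0.1
dpos [-1.91  0.24 -0.01] dr [-0.01  0.08  0.01] | 1.92 0.1
```

View pics/l6.png

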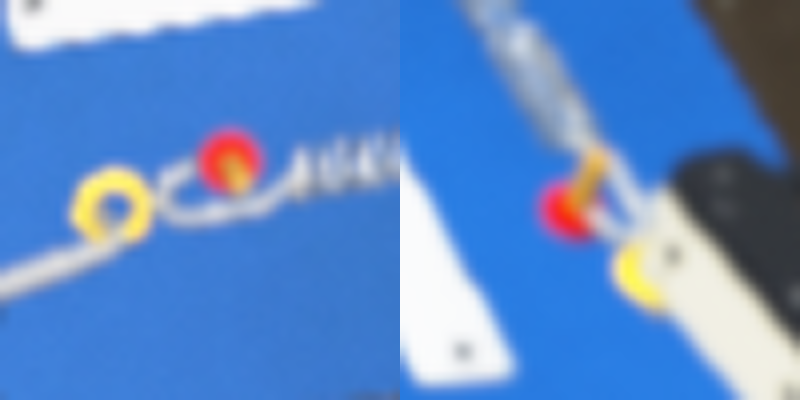

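The top inset (8×) shows the post at (230,162) behind the hook's tip at (195,165) and above the shank, with the eye at (113,208). The post is in the mouth, so I'll finish the swing to zero and check for side force.

Emit:
step_arm(
  increments=[
    {"delta_pos": [-0.03, 0.15, 0], "dr": [0, 0, 0], "fingers": 1},
    {"delta_pos": [-0.06, 0.3, 0], "dr": [0, 0, 0], "fingers": 1},
    {"delta_pos": [-0.1, 0.45, 0], "dr": [0, 0, 0], "fingers": 1},
    {"delta_pos": [-0.12, 0.55, 0], "dr": [0, 0, 0], "fingers": 1},
    {"delta_pos": [-0.12, 0.55, 0], "dr": [0, 0, 0], "fingers": 1},
  ],
)

```text
time: 11.72
tool_pos: [0.5489, -0.0945, 0.1093]
tool_rot: [2.662, 0.094, 1.92]
contact_force: [1.9, -8.8, -1.8]
opening: 0.0135
grip_force: 58.0
```

```bash
python3 eye.py; python3 pl.py .1825 0 .0165 .1745 0 .0165 .1645 0 .0165 .1585 0 .0165
```

```text
eye top [278.2 168.8] [-0.0009  0.0664] r,phi 0.1764 0.005
eye side [217.2 164.1] [0.0065 0.065 ] r,phi 0.1751 -0.037
pin [-0.0013  0.0728  0.0163] r,phi 0.18279442607965668 0.006873022906684879 F panel [-1.3982 -8.8767 -1.4809] M [-1.5048  0.1398 -0.934 ]
dpos [-0.05  0.11 -0.03] dr [-0.05  0.04 -0.02] | 0.13 0.1
dpos [-0.84 -0.05 -0.02] dr [-0.05  0.04 -0.02] | 0.84 0.1
dpos [-1.82 -0.24 -0.02] dr [-0.05  0.04 -0.02] | 1.83 0.1
dpos [-2.41 -0.36 -0.02] dr [-0.05  0.04 -0.02] | 2.43 0.1
```

Emit:
step_arm(
  increments=[
    {"delta_pos": [-0.4, -0.01, 0], "dr": [0, 0, 0], "fingers": 1},
    {"delta_pos": [-0.8, -0.09, 0], "dr": [0, 0, 0], "fingers": 1},
    {"delta_pos": [-1.2, -0.17, 0], "dr": [0, 0, 0], "fingers": 1},
    {"delta_pos": [-1.5, -0.23, 0], "dr": [0, 0, 0], "fingers": 1},
    {"delta_pos": [-1.6, -0.25, 0], "dr": [0, 0, 0], "fingers": 1},
  ],
)

```text
time: 12.45
tool_pos: [0.552, -0.11, 0.1094]
tool_rot: [2.662, 0.093, 1.92]
contact_force: [0.9, -6.2, -1.1]
opening: 0.0138
grip_force: 58.0
```

```bash
python3 eye.py; python3 pl.py  .1645 .003 .0165 .1605 .003 .0165 .1595 0.003 .0165
```

```text
eye top [284.3 167.7] [-0.0007  0.0503] r,phi 0.1603 0.005
eye side [214.3 159.6] [0.0076 0.0496] r,phi 0.1598 -0.047
pin [-0.0008  0.057   0.0161] r,phi 0.16697786525632022 0.00478485762811992 F panel [ 0.4398 -8.2353 -1.8946] M [-1.3342  0.1907 -0.8174]
dpos [-0.25 -0.02 -0.03] dr [-0.07 -0.02 -0.02] | 0.25 0.1
dpos [-0.64 -0.1  -0.03] dr [-0.07 -0.02 -0.02] | 0.65 0.1
dpos [-0.74 -0.12 -0.03] dr [-0.07 -0.02 -0.02] | 0.75 0.1
```

Emit:
step_arm(
  increments=[
    {"delta_pos": [-0.12, -0.01, 0], "dr": [0, 0, 0], "fingers": 1},
    {"delta_pos": [-0.25, -0.03, 0], "dr": [0, 0, 0], "fingers": 1},
    {"delta_pos": [-0.38, -0.05, 0], "dr": [0, 0, 0], "fingers": 1},
    {"delta_pos": [-0.5, -0.08, 0], "dr": [0, 0, 0], "fingers": 1},
    {"delta_pos": [-0.62, -0.1, 0], "dr": [0, 0, 0], "fingers": 1},
  ],
)

```text
time: 13.18
tool_pos: [0.5524, -0.1138, 0.1088]
tool_rot: [2.664, 0.089, 1.923]
contact_force: [-0.3, -0.5, -0.9]
opening: 0.0139
grip_force: 58.0
```

```bash
python3 eye.py; python3 pl.py  .1605 .003 .0165 .1605 .003 .05; python3 - <<'E'
from h import *
I={n:viewer.read_camera(n) for n in("top","side")}; out=np.zeros((400,800,3),np.uint8)
for i,(n,b) in enumerate((("top",(270,150,310,190)),("side",(190,130,230,170)))): out[:,400*i:400*i+400]=cv2.resize(I[n][b[1]:b[3],b[0]:b[2],::-1],(400,400),interpolation=cv2.INTER_CUBIC)
cv2.imwrite("pics/l7.png",out)
E
```

```text
eye top [285.6 167.4] [-0.0007  0.0467] r,phi 0.1567 0.004
eye side [213.7 158.8] [0.0079 0.0467] r,phi 0.1569 -0.05
pin [-0.0013  0.0532  0.0153] r,phi 0.16320679078108996 0.00791449948588522 F panel [-0.6386  0.1531  0.1693] M [-0.1522  0.3825 -0.0315]
dpos [-0.27  0.03 -0.08] dr [-0.13 -0.31  0.03] | 0.29 0.3
dpos [-0.26  0.02 -3.43] dr [-0.13 -0.31  0.03] | 3.44 0.3
```

View pics/l7.png

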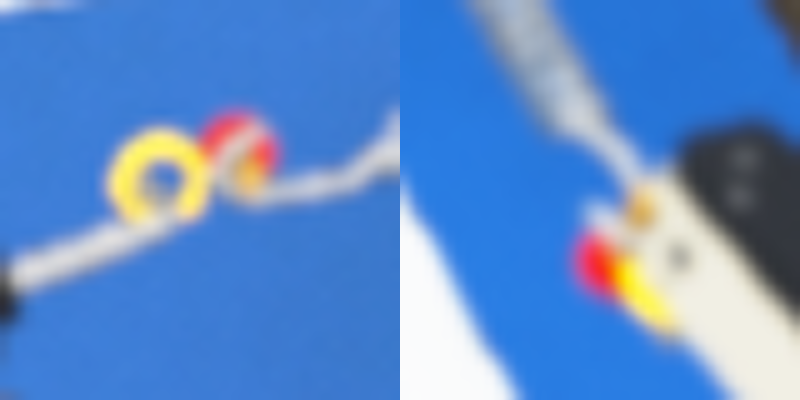

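The top inset shows the hook's bend round the post at (240,160), the eye at (162,182) with r ≈ 157 mm, and the pin standing free in the hole. Force is about 0, so the hook is seated. I'll centre the pin and lift along the normal.

Emit:
step_arm(
  increments=[
    {"delta_pos": [-0.15, 0.02, 0], "dr": [0, 0, 0], "fingers": 1},
    {"delta_pos": [-0.25, 0.02, 0], "dr": [0, 0, 0], "fingers": 1},
    {"delta_pos": [-0.25, 0.02, 0], "dr": [0, 0, 0], "fingers": 1},
    {"delta_pos": [-0.25, 0.02, -0.3], "dr": [0, 0, 0], "fingers": 1},
    {"delta_pos": [-0.25, 0.02, -0.6], "dr": [0, 0, 0], "fingers": 1},
  ],
)

```text
time: 14.0
tool_pos: [0.5512, -0.1175, 0.1151]
tool_rot: [2.663, 0.091, 1.922]
contact_force: [-0.2, -0.3, -1.9]
opening: 0.0135
grip_force: 58.0
```

```bash
python3 eye.py; python3 pl.py  .1605 .003 .0165 .1605 .003 .05
```

```text
eye top [285.5 167.4] [-0.0005  0.047 ] r,phi 0.157 0.003
eye side [214.6 159. ] [0.0058 0.0475] r,phi 0.1576 -0.037
pin [0.0003 0.0497 0.0221] r,phi 0.15966387355126682 -0.0016651633492654147 F panel [-0.2683 -0.3206 -2.0641] M [-0.1338  0.3662 -0.0363]
dpos [ 0.1  -0.05  0.59] dr [-0.06 -0.15  0.03] | 0.6 0.2
dpos [ 0.11 -0.06 -2.76] dr [-0.06 -0.15  0.03] | 2.77 0.2
```

Emit:
step_arm(
  increments=[
    {"delta_pos": [0, -0.04, -0.4], "dr": [0, 0, 0], "fingers": 1},
    {"delta_pos": [0, -0.04, -0.9], "dr": [0, 0, 0], "fingers": 1},
    {"delta_pos": [0, -0.04, -1.6], "dr": [0, 0, 0], "fingers": 1},
    {"delta_pos": [0, -0.04, -3], "dr": [0, 0, 0], "fingers": 1},
    {"delta_pos": [0, -0.04, -5], "dr": [0, 0, 0], "fingers": 1},
  ],
)

```text
time: 14.72
tool_pos: [0.5274, -0.1217, 0.1596]
tool_rot: [2.663, 0.09, 1.922]
contact_force: [0.9, 0.1, -0.5]
opening: 0.0135
grip_force: 58.0
```

```bash
python3 - <<'E'
from h import *
o=robot.observe();print(o["tool_pos"],o["contact_force"])
plan([.475,-.12,.235],R.from_euler('xyz',o["tool_rot"]),obs=o); plan([.446,.1816,.215],down(74.1),obs=o); plan([.46,.03,.235],down(92),obs=o)
P=viewer.camera_params("top"); im=viewer.read_camera("top"); b,c,s=blob(mask(im,(20,90,140),(35,255,255),(275,157,296,178))); print("eye px",c,s)
E
```

```text
[ 0.5274 -0.1217  0.1596] [ 0.9076  0.1141 -0.5119]
dpos [ 1.28 -0.78 -9.06] dr [0. 0. 0.] | 9.18 0.0
dpos [30.65  6.33 -6.11] dr [28.1  -3.7  36.55] | 31.89 46.3
dpos [15.82  3.17 -8.5 ] dr [27.98  0.71 19.01] | 18.23 33.8
eye px [286.     167.7317] [281 164  10   9  41]
```

The eye stays at pixel (286,168) with the puller out, so the spring is held by the post. Returning the puller.

Emit:
step_arm(
  increments=[
    {"delta_pos": [0.2, -0.1, -1.5], "dr": [0, 0, 0], "fingers": 1},
    {"delta_pos": [0.5, -0.3, -3.5], "dr": [0, 0, 0], "fingers": 1},
    {"delta_pos": [0.8, -0.5, -5.5], "dr": [0, 0, 0], "fingers": 1},
    {"delta_pos": [1.1, -0.7, -7.5], "dr": [0, 0, 0], "fingers": 1},
    {"delta_pos": [1.3, -0.8, -9], "dr": [0, 0, 0], "fingers": 1},
  ],
)

```text
time: 15.4
tool_pos: [0.4748, -0.1197, 0.2345]
tool_rot: [2.663, 0.091, 1.922]
contact_force: [0.5, 0.4, -1.4]
opening: 0.0133
grip_force: 58.0
```

```bash
python3 - <<'E'
from h import *
o=robot.observe();print(o["tool_pos"],o["contact_force"])
plan([.46,.03,.225],down(92),obs=o); plan([.446,.1816,.2152],down(74.1),obs=o)
E
```

```text
[ 0.4748 -0.1197  0.2345] [ 0.506   0.4387 -1.4118]
dpos [14.6   3.51  1.39] dr [28.01  0.75 19.01] | 15.08 33.9
dpos [29.34  7.14  2.87] dr [28.15 -3.67 36.55] | 30.33 46.3
```

Emit:
step_arm(
  increments=[
    {"delta_pos": [2.5, 0.6, 0.2], "dr": [2.5, -0.3, 3.2], "fingers": 1},
    {"delta_pos": [5.5, 1.3, 0.5], "dr": [5.3, -0.7, 6.8], "fingers": 1},
    {"delta_pos": [8.5, 2.1, 0.8], "dr": [8.2, -1.1, 10.6], "fingers": 1},
    {"delta_pos": [11.5, 2.8, 1.1], "dr": [11, -1.4, 14.3], "fingers": 1},
    {"delta_pos": [14.7, 3.6, 1.4], "dr": [14, -1.8, 18.3], "fingers": 1},
  ],
)

```text
time: 16.02
tool_pos: [0.4606, 0.0321, 0.2247]
tool_rot: [2.896, 0.006, 1.61]
contact_force: [0.5, 0.3, -1.3]
opening: 0.0137
grip_force: 58.0
```

```bash
python3 - <<'E'
from h import *
plan([.446,.1816,.2152],down(74.1))
E
```

```text
dpos [15.   -1.05  0.61] dr [14.04 -1.87 18.1 ] | 15.05 23.0
```

Emit:
step_arm(
  increments=[
    {"delta_pos": [4, -0.3, 0.1], "dr": [3.6, -0.5, 4.7], "fingers": 1},
    {"delta_pos": [8, -0.6, 0.3], "dr": [7.3, -1, 9.5], "fingers": 1},
    {"delta_pos": [11.5, -0.8, 0.4], "dr": [10.7, -1.4, 13.8], "fingers": 1},
    {"delta_pos": [14.8, -1.05, 0.6], "dr": [14, -1.9, 18.1], "fingers": 1},
    {"delta_pos": [14.8, -1.05, 0.6], "dr": [14, -1.9, 18.1], "fingers": 1},
  ],
)

```text
time: 16.65
tool_pos: [0.4462, 0.1801, 0.2147]
tool_rot: [3.141, 0.0, 1.298]
contact_force: [-0.0, -0.6, -2.2]
opening: 0.0138
grip_force: 58.0
```

Emit:
step_arm(
  increments=[
    {"delta_pos": [0, 0, 0], "dr": [0, 0, 0], "fingers": 1},
    {"delta_pos": [0, 0, 0], "dr": [0, 0, 0], "fingers": 1},
    {"delta_pos": [0, 0, 0], "dr": [0, 0, 0], "fingers": 1},
    {"delta_pos": [0, 0, 0], "dr": [0, 0, 0], "fingers": 1},
    {"delta_pos": [0, 0, 0], "dr": [0, 0, 0], "fingers": 1},
  ],
)

```text
time: 17.27
tool_pos: [0.4462, 0.1785, 0.2152]
tool_rot: [3.139, -0.0, 1.296]
contact_force: [-0.3, -0.0, -1.0]
opening: 0.0139
grip_force: 58.0
```

```bash
python3 - <<'E'
from h import *
plan([.446,.1816,.125],down(74.1)); plan([.446,.1816,.0432],down(74.1)); print(robot.observe()["tool_pos"])
E
```

```text
dpos [ 0.29 -0.12  9.02] dr [ 0.12 -0.02  0.15] | 9.02 0.2
dpos [ 0.29 -0.14 17.2 ] dr [ 0.12 -0.02  0.15] | 17.2 0.2
[0.4462 0.1785 0.2152]
```

Emit:
step_arm(
  increments=[
    {"delta_pos": [0.3, -0.1, 2], "dr": [0, 0, 0.15], "fingers": 1},
    {"delta_pos": [0.3, -0.13, 5], "dr": [0, 0, 0.15], "fingers": 1},
    {"delta_pos": [0.3, -0.13, 8], "dr": [0, 0, 0.15], "fingers": 1},
    {"delta_pos": [0.3, -0.13, 9], "dr": [0, 0, 0.15], "fingers": 1},
    {"delta_pos": [0.3, -0.13, 9], "dr": [0, 0, 0.15], "fingers": 1},
  ],
)

```text
time: 17.9
tool_pos: [0.4459, 0.1819, 0.1251]
tool_rot: [3.14, 0.0, 1.293]
contact_force: [-0.0, 0.9, -0.8]
opening: 0.0133
grip_force: 58.0
```

Emit:
step_arm(
  increments=[
    {"delta_pos": [0, 0, 0], "dr": [0, 0, 0], "fingers": 1},
    {"delta_pos": [0, 0, 0], "dr": [0, 0, 0], "fingers": 1},
    {"delta_pos": [0, 0, 0], "dr": [0, 0, 0], "fingers": 1},
    {"delta_pos": [0, 0, 0], "dr": [0, 0, 0], "fingers": 1},
    {"delta_pos": [0, 0, 0], "dr": [0, 0, 0], "fingers": 1},
  ],
)

```text
time: 18.52
tool_pos: [0.4459, 0.1819, 0.1252]
tool_rot: [3.139, -0.0, 1.294]
contact_force: [-0.6, -0.4, 0.1]
opening: 0.0137
grip_force: 58.0
```

```bash
python3 - <<'E'
from h import *
plan([.446,.1816,.0432],down(74.1)); print(robot.observe()["tool_pos"])
P=viewer.camera_params("top"); im=viewer.read_camera("top"); b,c,s=blob(mask(im,(20,90,140),(35,255,255),(275,157,296,178))); print("eye px",c,s)
E
```

```text
dpos [-0.02 -0.    8.2 ] dr [ 0.12 -0.01  0.01] | 8.2 0.1
[0.4459 0.1819 0.1252]
eye px [285.8095 167.6667] [281 164  10   9  42]
```

Well aligned, so I'll lower it into the forks to the height where it was taken.

Emit:
step_arm(
  increments=[
    {"delta_pos": [0, 0, 2], "dr": [0, 0, 0], "fingers": 1},
    {"delta_pos": [0, 0, 4], "dr": [0, 0, 0], "fingers": 1},
    {"delta_pos": [0, 0, 5.5], "dr": [0, 0, 0], "fingers": 1},
    {"delta_pos": [0, 0, 7], "dr": [0, 0, 0], "fingers": 1},
    {"delta_pos": [0, 0, 7.8], "dr": [0, 0, 0], "fingers": 1},
  ],
)

```text
time: 19.2
tool_pos: [0.4458, 0.1818, 0.0464]
tool_rot: [3.14, 0.0, 1.293]
contact_force: [0.3, -0.1, -0.4]
opening: 0.0137
grip_force: 58.0
```

Emit:
step_arm(
  increments=[
    {"delta_pos": [0, 0, 0.2], "dr": [0, 0, 0], "fingers": 1},
    {"delta_pos": [0, 0, 0.4], "dr": [0, 0, 0], "fingers": 1},
    {"delta_pos": [0, 0, 0.4], "dr": [0, 0, 0], "fingers": 1},
    {"delta_pos": [0, 0, 0.4], "dr": [0, 0, 0], "fingers": 1},
    {"delta_pos": [0, 0, 0.4], "dr": [0, 0, 0], "fingers": 1},
  ],
)

```text
time: 19.82
tool_pos: [0.4462, 0.1819, 0.0433]
tool_rot: [3.139, -0.0, 1.294]
contact_force: [-0.4, -0.2, -1.1]
opening: 0.0134
grip_force: 58.0
```

```bash
python3 - <<'E'
from h import *
plan([.4459,.1816,.0429],down(74.1)); o=robot.observe(); print(o["tool_pos"],o["contact_force"],o["torque"])
E
```

```text
dpos [-0.03 -0.02  0.04] dr [ 0.14 -0.02  0.02] | 0.06 0.1
[0.4462 0.1819 0.0433] [-0.4127 -0.2031 -1.0901] [-0.0601  0.065   0.0168]
```

Emit:
step_arm(
  increments=[
    {"delta_pos": [0, 0, 0.05], "dr": [0, 0, 0], "fingers": 0.9},
    {"delta_pos": [0, 0, 0.05], "dr": [0, 0, 0], "fingers": 0.6},
    {"delta_pos": [0, 0, 0.05], "dr": [0, 0, 0], "fingers": 0.4},
    {"delta_pos": [0, 0, 0.05], "dr": [0, 0, 0], "fingers": 0.2},
    {"delta_pos": [0, 0, 0.05], "dr": [0, 0, 0], "fingers": 0},
  ],
)

```text
time: 20.45
tool_pos: [0.446, 0.1818, 0.0426]
tool_rot: [3.14, -0.0, 1.294]
contact_force: [0.5, 0.1, -0.4]
opening: 0.042
grip_force: 0.0
```

Emit:
step_arm(
  increments=[
    {"delta_pos": [0, 0, 0], "dr": [0, 0, 0], "fingers": 0},
    {"delta_pos": [0, 0, -1], "dr": [0, 0, 0], "fingers": 0},
    {"delta_pos": [0, 0, -4], "dr": [0, 0, 0], "fingers": 0},
    {"delta_pos": [0, 0, -8], "dr": [0, 0, 0], "fingers": 0},
    {"delta_pos": [0, 0, -12], "dr": [0, 0, 0], "fingers": 0},
  ],
)

```text
time: 21.08
tool_pos: [0.4457, 0.1819, 0.1645]
tool_rot: [3.139, -0.0, 1.293]
contact_force: [0.7, -0.9, 1.1]
opening: 0.046
grip_force: 0.0
```

Emit:
step_arm(
  increments=[
    {"delta_pos": [0, 0, -3], "dr": [0, 0, 0], "fingers": 0},
    {"delta_pos": [0, 0, -5], "dr": [0, 0, 0], "fingers": 0},
    {"delta_pos": [0, 0, -5], "dr": [0, 0, 0], "fingers": 0},
    {"delta_pos": [0, 0, -5], "dr": [0, 0, 0], "fingers": 0},
    {"delta_pos": [0, 0, -5], "dr": [0, 0, 0], "fingers": 0},
  ],
)

```text
time: 21.7
tool_pos: [0.4451, 0.1818, 0.2116]
tool_rot: [3.141, 0.001, 1.294]
contact_force: [-0.4, -0.1, -0.7]
opening: 0.0458
grip_force: 0.0
```

```bash
python3 - <<'E'
from h import *
o=robot.observe(); print(o["tool_pos"],o["opening"],o["contact_force"],o["time"])
for n,bs in(("top",((110,200,180,240),(275,157,296,178))),("side",((305,265,345,320),(205,145,230,172)))):
    im=viewer.read_camera(n); old=np.load(f"pics/{n}0.npy")
    for m in(im,old): b,c,s=blob(mask(m,(8,140,130),(25,255,255),bs[0])); print(n,"handle",c,s)
    b,c,s=blob(mask(im,(20,90,140),(35,255,255),bs[1])); print("eye",c,s)
    d=cv2.absdiff(im,old).max(2); k,l,st,ce=cv2.connectedComponentsWithStats((d>60).astype(np.uint8)); print([ (st[i,:].tolist()) for i in range(1,k) if st[i,4]>8])
im=viewer.read_camera("top")[145:245,110:370,::-1]; cv2.imwrite("pics/fin.png",cv2.resize(im,(780,300),interpolation=cv2.INTER_CUBIC))
E
```

```text
[0.4451 0.1818 0.2116] 0.045793279615088334 [-0.4291 -0.1394 -0.7054] 21.7
top handle [141.9894 221.0691] [128 215  28  13 188]
top handle [141.7876 220.8808] [128 215  28  13 193]
eye [285.975 167.625] [281 164  10   9  40]
[[295, 157, 47, 30, 413], [280, 162, 17, 12, 117], [130, 183, 4, 4, 12], [136, 182, 3, 6, 14], [64, 184, 12, 29, 261], [76, 185, 34, 45, 674], [7, 189, 79, 62, 2713], [80, 191, 3, 10, 15], [0, 192, 43, 25, 480], [105, 205, 8, 13, 30], [132, 208, 3, 6, 12], [0, 214, 16, 40, 278], [93, 215, 27, 37, 326], [118, 214, 10, 24, 59], [77, 244, 14, 28, 329], [113, 249, 4, 9, 29], [6, 260, 16, 27, 365], [115, 261, 4, 4, 13], [0, 279, 90, 105, 5949], [0, 296, 8, 14, 55], [82, 323, 3, 6, 12], [193, 377, 25, 5, 47]]
side handle [326.9835 290.1584] [322 273  11  35 303]
side handle [326.7229 289.7261] [321 272  12  36 314]
eye [216.2308 158.3654] [212 155  10   8  52]
[[409, 29, 103, 83, 2549], [490, 28, 22, 28, 284], [414, 74, 9, 7, 28], [376, 79, 30, 24, 370], [316, 96, 110, 101, 5553], [464, 100, 21, 42, 424], [451, 106, 14, 15, 115], [480, 115, 16, 13, 47], [198, 119, 33, 32, 246], [195, 124, 20, 24, 128], [429, 128, 33, 26, 482], [504, 139, 8, 12, 60], [209, 150, 14, 14, 101], [416, 155, 24, 19, 203], [509, 163, 3, 8, 17], [332, 164, 29, 32, 392], [312, 197, 75, 48, 1436], [286, 213, 13, 24, 226], [308, 225, 3, 4, 9], [330, 248, 31, 16, 194], [304, 251, 10, 6, 36], [378, 251, 25, 10, 102], [316, 252, 13, 13, 77], [290, 255, 8, 9, 47]]
```

View pics/fin.png

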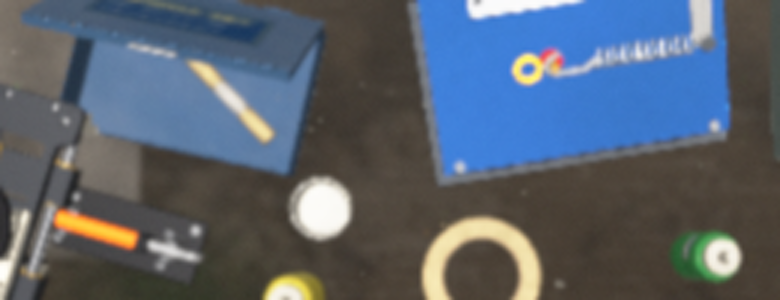

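The final view shows the spring stretched to the post, with the hook at (552,62) and the eye at (527,69). The puller is back on its rest at (100,230), within about 1 mm of where it was taken. The pot, bottles and tape are unmoved, and the robot is clear of everything.

```bash
python3 -c "
from cell import robot
print(robot.hand_in())"
```

```text
the job is handed in; nothing more can be done
None
```

The spring is hooked on the anchor post and held stretched, the puller is back on its rest within about 1 mm of where it lay, the bottles, pot and tape roll are where they stood, and the job was handed in at about 22 s of the 54 s allowed.

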